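Find the loose bolt of the sample block and hold its cell open

TASK

One of the three clamp bolts along the front of the sample block has worked loose: tap the bolts from above until you find the one that sinks in, and push that one well down. Then take the cover of the cell behind it by its upright tab, lift it at least half-way to upright and finish still holding it open in the gripper so that the seal can be inspected; it falls shut if let go. Do not lift the covers of the tight bolts, nor any cover before its bolt has been tapped, and leave everything else on the worktop where it is.

Things in the scene. Friction and masses are not known exactly. Their poses are not given: they have to be found in the camera images.
- block: Aluminium three-cell sample block, 130 (x) x 270 (y) x 40 mm, fixed to the worktop. Origin: centre of its underside; x points from its front strip (with the bolts, robot side) to its rear edge (with the hinges), y along the row of cells to the left, z up. The three cells lie at y = +80, 0 and -80 mm in its frame; bolts at x = -47 mm, cover tabs at x = -10 mm, hinge lines at x = +48 mm.
- bolt_left_top (a point): Centre of the top face of the left (+y end of the block) cell's bolt: a round steel head 18 mm across, 10 mm tall, whose top stands 58 mm over the worktop (18 mm over the block's face) before it is tapped. Axes as the block's.
- bolt_left (a joint): How far this bolt has sunk (m), 0 at the start. The loose bolt gives way under about 3 N, sinks up to 8 mm and stays down where it is left; a tight bolt moves less than 1.5 mm. Which one is loose differs from start to start and cannot be seen before tapping.
- cover_left_tab (a point): Centre of the gripping part of the upright tab on the left (+y end of the block) cell's hinged steel cover: a flat fin 10 mm thick (along the block's y), 18 mm long (block's x), standing 36 mm up from the cover at its front edge. This point lies 69 mm over the worktop when the cover is shut; the fin ends 13 mm above it and the cover plate's top face (56 mm wide, 64 mm long) lies 22 mm below it. Axes turn with the cover.
- cover_left_hinge (a point): Middle of the left (+y end of the block) cover's hinge axis, 43 mm over the worktop; the axis runs along the block's y. The tab point lies 58 mm in front of it (block's -x) and 26 mm above it when shut.
- cover_left (a joint): Opening angle of this cover (rad): 0 shut and flat, stop at 1.15; it opens upward and back, away from the bolt. It weighs 90 g and falls shut when let go at any angle.
- bolt_mid_top (a point): Centre of the top face of the middle cell's bolt: a round steel head 18 mm across, 10 mm tall, whose top stands 58 mm over the worktop (18 mm over the block's face) before it is tapped. Axes as the block's.
- bolt_mid (a joint): How far this bolt has sunk (m), 0 at the start. The loose bolt gives way under about 3 N, sinks up to 8 mm and stays down where it is left; a tight bolt moves less than 1.5 mm. Which one is loose differs from start to start and cannot be seen before tapping.
- cover_mid_tab (a point): Centre of the gripping part of the upright tab on the middle cell's hinged steel cover: a flat fin 10 mm thick (along the block's y), 18 mm long (block's x), standing 36 mm up from the cover at its front edge. This point lies 69 mm over the worktop when the cover is shut; the fin ends 13 mm above it and the cover plate's top face (56 mm wide, 64 mm long) lies 22 mm below it. Axes turn with the cover.
- cover_mid_hinge (a point): Middle of the middle cover's hinge axis, 43 mm over the worktop; the axis runs along the block's y. The tab point lies 58 mm in front of it (block's -x) and 26 mm above it when shut.
- cover_mid (a joint): Opening angle of this cover (rad): 0 shut and flat, stop at 1.15; it opens upward and back, away from the bolt. It weighs 90 g and falls shut when let go at any angle.
- bolt_right_top (a point): Centre of the top face of the right (-y end of the block) cell's bolt: a round steel head 18 mm across, 10 mm tall, whose top stands 58 mm over the worktop (18 mm over the block's face) before it is tapped. Axes as the block's.
- bolt_right (a joint): How far this bolt has sunk (m), 0 at the start. The loose bolt gives way under about 3 N, sinks up to 8 mm and stays down where it is left; a tight bolt moves less than 1.5 mm. Which one is loose differs from start to start and cannot be seen before tapping.
- cover_right_tab (a point): Centre of the gripping part of the upright tab on the right (-y end of the block) cell's hinged steel cover: a flat fin 10 mm thick (along the block's y), 18 mm long (block's x), standing 36 mm up from the cover at its front edge. This point lies 69 mm over the worktop when the cover is shut; the fin ends 13 mm above it and the cover plate's top face (56 mm wide, 64 mm long) lies 22 mm below it. Axes turn with the cover.
- cover_right_hinge (a point): Middle of the right (-y end of the block) cover's hinge axis, 43 mm over the worktop; the axis runs along the block's y. The tab point lies 58 mm in front of it (block's -x) and 26 mm above it when shut.
- cover_right (a joint): Opening angle of this cover (rad): 0 shut and flat, stop at 1.15; it opens upward and back, away from the bolt. It weighs 90 g and falls shut when let go at any angle.
- vial_right_center (a point): Centre of a small capped vial, 22 mm across, 48 mm tall, standing beside the block's right end. Bystander, loose.
- vial_rear_center (a point): Centre of a small capped vial, 22 mm across, 48 mm tall, standing behind the block. Bystander, loose.
- tweezers: Steel tweezers lying flat, 15 x 122 x 8 mm, lying front to back beside the block's left end; origin at the underside. Bystander, loose.
- box_fuse: Small closed carton 40 x 60 x 22 mm, right of the block; origin at its underside. Bystander, loose.
- cup_center (a point): Centre of a lidded sample cup 55 mm across, 58 mm tall, to the right. Bystander, loose.
- stopwatch: Round stopwatch lying flat, 49 x 64 x 14 mm, to the right; origin at its underside. Bystander, loose.

How it is judged:
On the way:
1. the loose bolt has been tapped down while all covers are still shut (value of joint any of bolt_left, bolt_mid, bolt_right above 0.0045 m and value of joint each of cover_left, cover_mid, cover_right below 0.12 rad), for 0.2 s.
At the end, for the whole second after the job is handed in: The bolt that gave way is sunk by more than 4.5 mm; the cover of the same cell is held by the fingers, opened by more than 0.7 rad (40 degrees) and still; the other two covers are shut (below 0.12 rad) (((value of joint bolt_left above 0.0045 m and value of joint cover_left above 0.7 rad and velocity of joint cover_left between -0.15 and 0.15 rad/s and contact force between the fingers and cover_left above 0.2 N and value of joint each of cover_mid, cover_right below 0.12 rad) or (value of joint bolt_mid above 0.0045 m and value of joint cover_mid above 0.7 rad and velocity of joint cover_mid between -0.15 and 0.15 rad/s and contact force between the fingers and cover_mid above 0.2 N and value of joint each of cover_left, cover_right below 0.12 rad) or (value of joint bolt_right above 0.0045 m and value of joint cover_right above 0.7 rad and velocity of joint cover_right between -0.15 and 0.15 rad/s and contact force between the fingers and cover_right above 0.2 N and value of joint each of cover_left, cover_mid below 0.12 rad))); the arm keeps its last pose, push and grip.
It fails at once if a cover is lifted whose bolt is tight or has not been tapped down yet ((value of joint cover_left above 0.2 rad and value of joint bolt_left below 0.004 m) or (value of joint cover_mid above 0.2 rad and value of joint bolt_mid below 0.004 m) or (value of joint cover_right above 0.2 rad and value of joint bolt_right below 0.004 m)).
It fails at once if a bystander is shifted by more than 3 cm (distance of any of vial_right_center, vial_rear_center, tweezers, box_fuse, cup_center, stopwatch from where it was at the start of the episode above 0.03 m).
It also fails if it takes over 40 s, if anything falls off the work surface, if the arm or the gripper's body presses on something with over 40 N, if the wrist force passes 120 N, or if a joint passes its speed limit or range.

ROBOT

A 7-joint arm with a two-finger parallel gripper is mounted at the origin on a cart in front of the work surface, level with it; the furniture and walls round the work are solid. World frame = base frame: x ahead of the robot, y to its left, z up, the work surface at z = 0. Lengths are in m, angles in rad, forces in N, time in s.
With the tool pointing down it reaches from about 0.4 to 0.85 m from the base axis. Payload 10.4 kg.
Tool frame: the origin (TCP) lies at the very end of the fingers, on their centre line; the grasp point (between the pads) lies manip.hold_point_z behind it (manip.hold_point_z is the distance from the TCP to the grasp point, in m); z points along the fingers, y is the direction in which the jaws open and shut (so a half turn about z gives the same grasp; the last joint's range is limited). The gripper opens to 85 mm and grips with 20 to 120 N. Pads are 22 mm wide; open, the fingers measure 114 mm over their backs; the gripper's body (76 mm by 85 mm) begins 54 mm behind the grasp point. The pads swing forward as they close: fully open they stand 13 mm farther back than shut.
Start: joints at [-0.023, 0.332, -0.065, 1.46, 0.022, 1.35, -0.088], TCP at [0.625, 0, 0.231] pointing down, gripper open.
Joint ranges: [-2.6, 2.6], [-0.5, 2.12], [-1.47, 1.34], [0.16, 2.42], [-1.27, 4.41], [0.06, 2.06], [-2.6, 2.6]. Speed limits (rad/s): [2.22, 2.22, 2.79, 2.79, 3.14, 3.14, 3.14].

INTERFACE

Orientations are given as a unit quaternion [x, y, z, w].
In Python, from workcell import manip gives the robot as it stands.
- The arm moves only by the tool jog_arm, never from a script. Its arguments are lists of equal length, an entry for each row: "translation": the shift along the world's x, y, z in mm, a list of three; "turn": the turn about the world's z in degrees. In form: {"translation": [[x, y, z], ...], "turn": [turn, ...]}. A call has 1 to 12 rows; each row is the pose to reach, as a shift and turn from the pose measured when the call began; what a row does not reach only later rows make up. A row lasts 1/12 s, in which the tool goes at most 41.7 mm and 7.16 degrees, less where a joint would pass 70% of its speed; a pose out of reach is approached as far as the arm can. A call with a gripper value outside its range is refused whole. "grip" is the finger opening in mm, from 0 to 85.4, set as the call begins (left out, the last holds). The fingers move at their own pace and stop on an object; "grip_force" is the grip in N (left out, the last holds). Time passes only in rows, so rows that repeat a pose let the fingers close. It gives the time, the measured TCP pose, the force and the opening at its end, in the units of the state.
- manip.get_obs(): the state, without advancing time (a new reading comes with each control period).
- manip.camera(name): name is "scene" or "side" or "wrist"; returns a dict with "frame" (384x512x3 uint8, red, green, blue), "mtx" (3x3 intrinsics, pixels), "k1" (the pictures are not rectified: a ray, as slopes to the right and down, at radius r is drawn at 1 + k1 r^2 times it, then the intrinsics apply), "pose" (4x4, takes a point from camera to world coordinates). Camera axes: x right, y down, z forward; pixel columns grow to the right and rows downward; lengths in m; the calibration is good to about 2 mm. A picture is of the moment at which its call begins. There is no depth.
- manip.hand_in(): hands the job in, once; it reports no verdict.
Trained networks look in a picture, given as the dict that the camera call returned (one of the last four; its "shot" number tells which), for a name from the list of things; names that differ only in an ending like _2 or _b are one class to them, and where a whole thing is asked for, a point or a joint stands for the part that bears it (a point fixed in the world has none). Each returns a list of dicts, best first, with "confidence" (0 to 1); they miss things now and then, are a little off and sometimes report something else, mostly with a low value. They report only what shows in the picture. A call takes as long as a camera call.
- manip.outline_of(picture, label): "mask" (384x512 bool, what is visible of it) and "extent" ([left, top, right, bottom] in pixels, round what is visible of it).
- manip.pinpoint(picture, label): "at" ([column, row] in pixels: a listed point, or the origin of a listed thing).
The state is a dict: "clock": time; "joint_pos": joint angles; "joint_velocities": joint speeds; "tau": joint torques, N m; "position": TCP position; "ee_rot": TCP orientation; "ft_force": force on the tool from outside, world axes, zero at the start; "torque": the same for the moment, N m; "grip_width": opening from 0.0 (shut) to 1.0 (fully open).
Only numpy, scipy, OpenCV 4.12 (cv2) and the standard library are available. Lean on these libraries where they do the work, as an engineer would, in place of code of your own. Each camera call takes 0.05 s, during which the arm holds its last target. There are 200 camera calls.

## Working session

There is one attempt and no reset: what is moved stays moved. The work goes in short steps, Python scripts to look and compute and a tool call to move; the robot and the scene stay as the last step left them, time stands still between calls to the robot, and variables do not carry over. Pictures are saved under pics/ and viewed, about 8 in all and at most 12, crops included, and the job is handed in when it is done.

Besides the shell and the picture viewer there is one more tool, called after "Call:" by a JSON object that holds its "api" and its "payload", one argument or row to a line. jog_arm: Moves the arm, as the interface text tells. Its arguments: {"type":"object","properties":{"translation":{"type":"array"},"turn":{"type":"array"},"grip":{"type":"number"},"grip_force":{"type":"number"}},"required":["translation","turn"]}

```bash
mkdir -p pics; cat > h.py <<'E'
import numpy as np, cv2
from workcell import manip
def ray(p,uv):
    K=np.array(p["mtx"]);d=np.array([(uv[0]-K[0,2])/K[0,0],(uv[1]-K[1,2])/K[1,1]])
    s=d.copy()
    for _ in range(30): s=d/(1+p["k1"]*(s@s))
    T=np.array(p["pose"]);return T[:3,3],T[:3,:3]@np.array([s[0],s[1],1])
def at_z(p,uv,z):
    o,r=ray(p,uv);return o+r*(z-o[2])/r[2]
def proj(p,X):
    T=np.array(p["pose"]);c=T[:3,:3].T@(np.array(X)-T[:3,3]);s=c[:2]/c[2]
    s=s*(1+p["k1"]*(s@s));K=np.array(p["mtx"]);return np.array([K[0,0]*s[0]+K[0,2],K[1,1]*s[1]+K[1,2]])
H={"bolt_left_top":.058,"bolt_mid_top":.058,"bolt_right_top":.058,"cover_left_tab":.069,"cover_mid_tab":.069,"cover_right_tab":.069,"block":0}
def save(p,n): cv2.imwrite("pics/"+n+".png",np.ascontiguousarray(p["frame"][:,:,::-1]))
E
python3 - <<'E'
from h import *
print(manip.hold_point_z, manip.get_obs())
ims=[]
for c in ["scene","side","wrist"]:
    p=manip.camera(c); ims.append(p["frame"].copy())
    print(c,np.round(np.array(p["pose"])[:3,3],3))
    for n,z in H.items():
        for d in manip.pinpoint(p,n)[:2]:
            print(n,np.round(d["at"],1),round(d["confidence"],2),np.round(at_z(p,d["at"],z),4))
a=np.hstack(ims[:2]); b=np.hstack([ims[2],ims[2]*0]); im=np.vstack([a,b])
cv2.imwrite("pics/a.png",cv2.resize(im[:,:,::-1],(800,600)))
E
```

```text
0.0187 {'clock': 0.0, 'joint_pos': array([-0.02258719,  0.33285128, -0.06469923,  1.46091942,  0.02161496,
        1.34992973, -0.08851558]), 'joint_velocities': array([-0.00077291, -0.00159418, -0.00052955,  0.00162901, -0.00280111,
       -0.00049178,  0.00048538]), 'tau': array([ 4.98105128e-04, -6.25449800e+01,  4.97091911e-02, -3.91610491e+01,
        1.63588714e-02,  9.83294769e-03, -6.01235030e-06]), 'position': array([ 6.24624745e-01, -1.92213104e-05,  2.30539265e-01]), 'ee_rot': array([ 7.07108480e-01,  7.07104731e-01, -5.27081397e-04, -4.69514520e-04]), 'ft_force': array([-0.20566583, -0.33211398, -0.01115442]), 'torque': array([-0.01839205, -0.02902549,  0.04153593]), 'grip_width': 1.0014504496039351}
scene [-0.127  0.577  0.888]
bolt_left_top [210.5 224.8] 0.48 [0.5092 0.2232 0.058 ]
bolt_left_top [257.3 202.6] 0.2 [0.4907 0.0594 0.058 ]
bolt_mid_top [236.5 220.3] 0.49 [0.4742 0.1537 0.058 ]
bolt_right_top [259.3 211.3] 0.52 [0.4586 0.0784 0.058 ]
cover_left_tab [203.1 212. ] 0.84 [0.5566 0.216  0.069 ]
cover_left_tab [215.8 197.3] 0.43 [0.583  0.1506 0.069 ]
cover_mid_ta
[... 273 characters left out ...]
 0.1496 0.058 ]
bolt_right_top [224.6 180. ] 0.41 [0.4582 0.0792 0.058 ]
cover_left_tab [233.1 149.6] 0.59 [0.5553 0.2016 0.069 ]
cover_mid_tab [233.7 162.6] 0.57 [0.5185 0.1326 0.069 ]
cover_mid_tab [270.4 167.2] 0.21 [0.5978 0.0537 0.069 ]
cover_right_tab [239.1 177.1] 0.71 [0.4928 0.0561 0.069 ]
block [239.4 182.2] 0.89 [0.5306 0.122  0.    ]
wrist [0.625 0.083 0.372]
bolt_left_top [265.5  46.1] 0.42 [0.6362 0.1166 0.058 ]
bolt_mid_top [100.6  10.4] 0.85 [0.49   0.1449 0.058 ]
bolt_right_top [81.6 95.9] 0.67 [0.4602 0.0727 0.058 ]
cover_mid_tab [138.3  25.7] 0.88 [0.5254 0.1313 0.069 ]
cover_right_tab [115.8 113.2] 0.9 [0.4952 0.0576 0.069 ]
block [167.1  36.7] 0.82 [0.5323 0.1319 0.    ]
```

View pics/a.png

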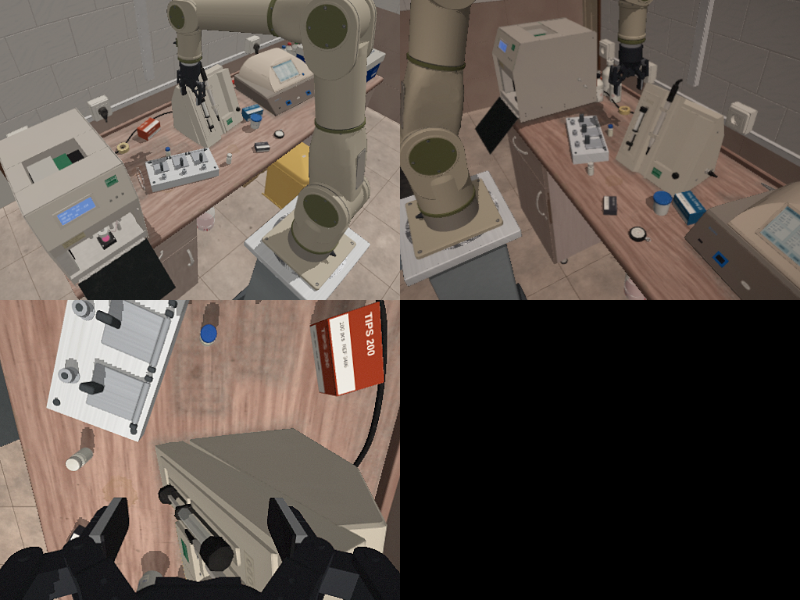

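The pictures show the block ahead and to the left, yawed by about -21°. A bulky instrument stands under and right of the gripper, with a vial near the block's right end. I'll go over the block with the jaws turned to its y axis.

Call:
{"api": "jog_arm", "payload": {
  "translation": [
    [0, 0, 20],
    [-20, 15, 30],
    [-40, 30, 30],
    [-60, 45, 30],
    [-80, 60, 30],
    [-100, 75, 30],
    [-120, 90, 20],
    [-135, 100, 10],
    [-140, 100, 0],
    [-140, 100, 0],
    [-140, 100, 0],
    [-140, 100, 0]
  ],
  "turn": [7, 14, 21, 28, 35, 42, 49, 56, 63, 69, 69, 69],
  "grip": 0
}}

```text
clock: 2.2
position: [0.4852, 0.1, 0.2317]
ee_rot: [0.184, 0.983, 0.0, 0.0]
ft_force: [0.6, -0.2, 1.0]
grip_width: 0.0
```

```bash
cat > m.py <<'E'
from h import *
import sys
from scipy.optimize import least_squares
def model(q,n):
    loc={"left":.08,"mid":0,"right":-.08}[n.split("_")[1]]
    x,z=(-.047,.058) if "bolt" in n else (-.010,.069)
    c,s=np.cos(q[2]),np.sin(q[2]);return np.array([q[0]+c*x-s*loc,q[1]+s*x+c*loc,z])
def fit(P):
    def res(q): return np.concatenate([(proj(p,model(q,n))-uv)*w for p,n,uv,w in P])
    return least_squares(res,[.533,.127,-.37],loss="soft_l1",f_scale=3)
def look(cams,name):
    P=[]
    for c in cams:
        p=manip.camera(c); save(p,name+c)
        for n in H:
            if n=="block": continue
            d=manip.pinpoint(p,n)
            if d: P.append((p,n,np.array(d[0]["at"]),d[0]["confidence"]*(1 if c=="wrist" else .7)))
    r=fit(P)
    print("pose",np.round(r.x,4),np.degrees(r.x[2]))
    for p,n,uv,w in P: print(n,round(w,2),np.round(uv,1),"res",np.round(proj(p,model(r.x,n))-uv,1))
    for n in H:
        if n!="block": print(n,np.round(model(r.x,n),4))
    return r.x
if __name__=="__main__":
    o=manip.get_obs();print(o["clock"],o["position"],o["ee_rot"],o["ft_force"],o["grip_width"])
    look(["wrist","scene","side"],sys.argv[1])
E
python3 m.py b
```

```text
2.2 [0.48521217 0.09995047 0.23165082] [1.83966290e-01 9.82932510e-01 1.23659710e-04 2.65038932e-04] [ 0.60430207 -0.15690201  0.99934856] 0.0003302614484585833
pose [ 0.5326  0.1267 -0.3641] -20.860281066613485
bolt_left_top 0.8 [374.2 155.9] res [-2.1  1.2]
bolt_mid_top 0.63 [296.1 157.4] res [-2.1  0.2]
bolt_right_top 0.55 [219.9 160.7] res [-3.8 -2.7]
cover_left_tab 0.81 [369.5 194. ] res [2.2 0.7]
cover_mid_tab 0.71 [219.3 197.5] res [74.7 -2.4]
cover_right_tab 0.6 [216.7 194.6] res [-0.2  1. ]
bolt_left_top 0.43 [210.6 222.1] res [-0.3  0.3]
bolt_mid_top 0.36 [236.6 216.8] res [-0.3 -0.9]
bolt_right_top 0.42 [264.4 210.4] res [-3.  -0.9]
cover_left_tab 0.55 [205.2 211.8] res [ 1.8 -0.6]
cover_mid_tab 0.39 [230.3 206.9] res [ 2.3 -2. ]
cover_right_tab 0.58 [255.4 200.2] res [ 2.  -1.4]
bolt_left_top 0.41 [219.8 155.1] res [ 0.2 -1.5]
bolt_mid_top 0.25 [222.7 170.7] res [ 0.6 -3.8]
bolt_right_top 0.35 [226.3 181.2] res [0.7 0.4]
cover_left_tab 0.56 [232.8 149.1] res [-1.2  0.3]
cover_mid_tab 0.35 [234.6 162.6] res [ 0.9 -0.1]
cover_right_tab 0.55 [238.9 175.8] res [0.9 1.2]
bolt_left_top [0.5171 0.2182 0.058 ]
bolt_mid_top [0.4886 0.1435 0.058 ]
bolt_right_top [0.4601 0.0687 0.058 ]
cover_left_tab [0.5517 0.205  0.069 ]
cover_mid_tab [0.5232 0.1303 0.069 ]
cover_right_tab [0.4947 0.0555 0.069 ]
```

View pics/bwrist.png

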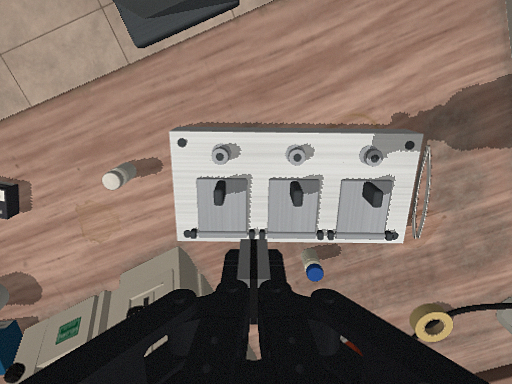

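Bolts lie near row 156 (columns 221, 297, 374) and tabs near row 193. The jaws are square with the block and the fit agrees to 2–3 px. I'll tap the right bolt first.

Call:
{"api": "jog_arm", "payload": {
  "translation": [
    [-12, -15, -30],
    [-25, -31, -65],
    [-25, -31, -105],
    [-25, -31, -140],
    [-25, -31, -160],
    [-25, -31, -168],
    [-25, -31, -172],
    [-25, -31, -174],
    [-25, -31, -176],
    [-25, -31, -177],
    [-25, -31, -177]
  ],
  "turn": [0, 0, 0, 0, 0, 0, 0, 0, 0, 0, 0]
}}

```text
clock: 4.17
position: [0.4609, 0.0692, 0.0553]
ee_rot: [0.182, 0.983, 0.0, 0.001]
ft_force: [-0.3, 0.9, 2.7]
grip_width: 0.002
```

Call:
{"api": "jog_arm", "payload": {
  "translation": [
    [0, 0, -1],
    [0, 0, -2],
    [0, 0, -3],
    [0, 0, -3]
  ],
  "turn": [0, 0, 0, 0]
}}

```text
clock: 4.5
position: [0.4614, 0.0693, 0.0525]
ee_rot: [0.182, 0.983, 0.001, 0.002]
ft_force: [0.4, -1.0, 0.7]
grip_width: -0.0
```

Call:
{"api": "jog_arm", "payload": {
  "translation": [
    [0, 0, -1],
    [0, 0, -2],
    [0, 0, -3],
    [0, 0, -3],
    [0, 0, -3]
  ],
  "turn": [0, 0, 0, 0, 0]
}}

```text
clock: 4.92
position: [0.4615, 0.0693, 0.0496]
ee_rot: [0.182, 0.983, 0.001, 0.002]
ft_force: [-0.4, -0.2, 3.3]
grip_width: -0.001
```

```bash
python3 - <<'E'
from h import *
o=manip.get_obs();print(o["position"],o["ft_force"],o["torque"])
p=manip.camera("wrist");
c=manip.camera("scene");s=manip.camera("side")
f=lambda p,u,v:cv2.resize(p["frame"][v-37:v+38,u-50:u+50],(400,300),interpolation=cv2.INTER_CUBIC)
uv=proj(c,[.47,.075,.055]).astype(int);uw=proj(s,[.47,.075,.055]).astype(int)
im=np.vstack([np.hstack([f(c,*uv),f(s,*uw)]),np.hstack([cv2.resize(p["frame"],(400,300)),f(p,256,230)])])
cv2.imwrite("pics/c.png",im[:,:,::-1])
E
```

```text
[0.46149695 0.06933016 0.04955582] [-0.44628599 -0.22154601  3.25801629] [-0.06388982  0.15728152 -0.03967062]
```

View pics/c.png

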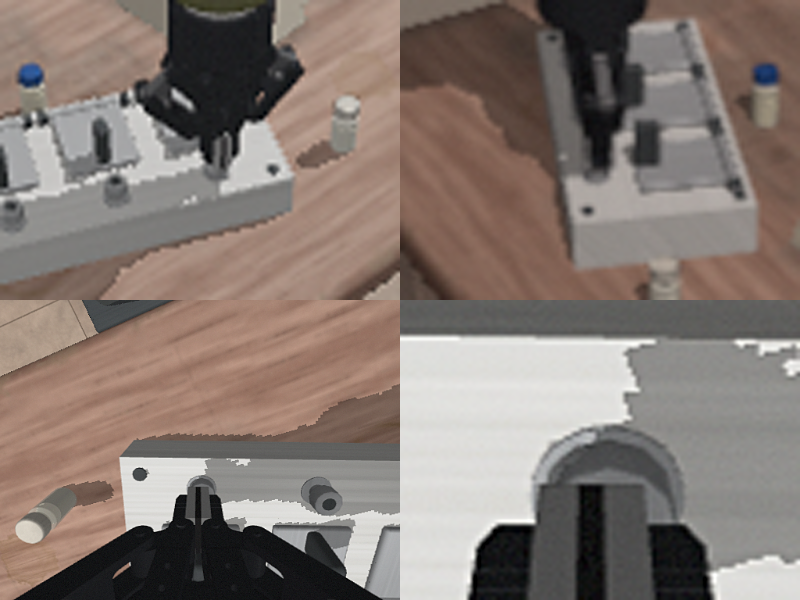

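The fingers are on the right bolt, which seems to have sunk about 8 mm. One more small push will show whether it's at the stop.

Call:
{"api": "jog_arm", "payload": {
  "translation": [
    [0, 0, -1],
    [0, 0, -2],
    [0, 0, -2],
    [0, 0, -2]
  ],
  "turn": [0, 0, 0, 0]
}}

```text
clock: 5.4
position: [0.4616, 0.0694, 0.0485]
ee_rot: [0.182, 0.983, 0.001, 0.002]
ft_force: [-6.9, -1.2, 17.6]
grip_width: -0.0
```

The stop is reached at z≈0.0485 with 17.6 N, so the right bolt is the loose one. I'll rise, look, and go to its tab.

Call:
{"api": "jog_arm", "payload": {
  "translation": [
    [0, 0, 20],
    [0, 0, 55],
    [5, -2, 90],
    [20, -8, 100],
    [33, -14, 100],
    [33, -14, 100],
    [33, -14, 100],
    [33, -14, 100]
  ],
  "turn": [0, 0, 0, 0, 0, 0, 0, 0],
  "grip": 45,
  "grip_force": 50
}}

```text
clock: 6.07
position: [0.4937, 0.0556, 0.1476]
ee_rot: [0.182, 0.983, 0.0, 0.001]
ft_force: [-0.2, -0.1, -0.3]
grip_width: 0.528
```

```bash
python3 m.py d
```

```text
6.0667 [0.49368309 0.0555942  0.14764379] [1.82149400e-01 9.83270463e-01 3.89774553e-04 8.00838220e-04] [-0.2044238  -0.0741068  -0.28366879] 0.528439877672514
pose [ 0.5327  0.1281 -0.3811] -21.835653142048265
bolt_left_top 0.87 [471.  153.5] res [ 0.2 -1.4]
bolt_mid_top 0.97 [364.4 147.8] res [-0.7  2.9]
bolt_right_top 0.94 [258.  150.1] res [-1.5 -0.9]
cover_left_tab 0.69 [466.5 201.1] res [2.5 2.7]
cover_mid_tab 0.72 [362.6 203.8] res [-0.4 -1.5]
cover_right_tab 0.67 [255.7 201.1] res [ 0.1 -0.2]
bolt_left_top 0.52 [232.7 216.1] res [-23.2   6.3]
bolt_mid_top 0.52 [325.1 160.7] res [-89.5  55.4]
bolt_right_top 0.27 [262.9 216.7] res [-2.  -6.6]
cover_left_tab 0.45 [203.3 213.5] res [ 3.2 -2.4]
cover_mid_tab 0.38 [229.  207.1] res [ 3.2 -2. ]
cover_right_tab 0.59 [256.  201.7] res [ 1.1 -2.4]
bolt_left_top 0.39 [249.2 167.1] res [-29.  -13.9]
bolt_mid_top 0.39 [223.4 166.7] res [-0.3 -0.2]
bolt_right_top 0.45 [258.3 183.7] res [-32.   -2.5]
cover_left_tab 0.45 [232.7 148.5] res [-0.9  0.7]
cover_mid_tab 0.58 [233.8 159.2] res [1.5 3.1]
cover_right_tab 0.64 [237.4 179.6] res [ 1.7 -2.8]
bolt_left_top [0.5189 0.2199 0.058 ]
bolt_mid_top [0.4891 0.1456 0.058 ]
bolt_right_top [0.4593 0.0714 0.058 ]
cover_left_tab [0.5532 0.2061 0.069 ]
cover_mid_tab [0.5234 0.1319 0.069 ]
cover_right_tab [0.4937 0.0576 0.069 ]
```

View pics/dwrist.png

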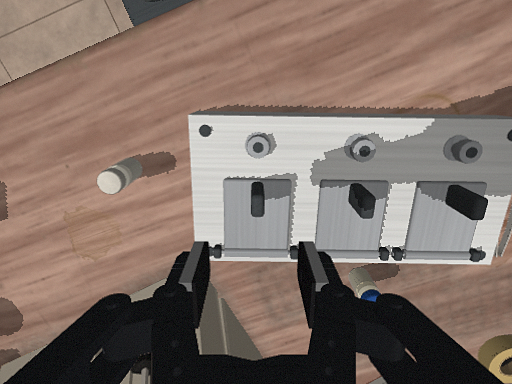

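The tab (257,200) is centred between the fingers (208 to 300), and the right bolt now sits lower than the other two. I'll descend and grip.

Call:
{"api": "jog_arm", "payload": {
  "translation": [
    [0, 1, -20],
    [0, 1, -45],
    [0, 1, -70],
    [0, 1, -85],
    [0, 1, -92],
    [0, 1, -93],
    [0, 1, -93]
  ],
  "turn": [0, 0, 0, 0, 0, 0, 0]
}}

```text
clock: 7.7
position: [0.4948, 0.0564, 0.0558]
ee_rot: [0.182, 0.983, 0.001, 0.002]
ft_force: [0.6, -0.3, -0.4]
grip_width: 0.528
```

Call:
{"api": "jog_arm", "payload": {
  "translation": [
    [0, 0, 0],
    [0, 0, 0],
    [0, 0, 0],
    [0, 0, 0],
    [0, 0, 0],
    [0, 0, 0],
    [0, 0, 0],
    [0, 0, 0]
  ],
  "turn": [0, 0, 0, 0, 0, 0, 0, 0],
  "grip": 0,
  "grip_force": 40
}}

```text
clock: 8.37
position: [0.496, 0.0578, 0.057]
ee_rot: [0.182, 0.983, 0.002, 0.003]
ft_force: [2.1, 5.1, 2.8]
grip_width: 0.105
```

The opening of 9 mm means the fin is held. Before lifting back I'll check where the instrument's near edge is.

```bash
python3 - <<'E'
from h import *
p=manip.camera("wrist");s=manip.camera("side");c=manip.camera("scene")
f=lambda p,u,v:cv2.resize(p["frame"][v-60:v+60,u-80:u+80],(400,300),interpolation=cv2.INTER_CUBIC)
us=proj(s,[.53,.03,.08]).astype(int);uc=proj(c,[.53,.03,.08]).astype(int);print(us,uc)
im=np.vstack([np.hstack([f(c,*uc),f(s,*us)]),np.hstack([cv2.resize(p["frame"],(400,300))]*2)])
cv2.imwrite("pics/e.png",im[:,:,::-1])
E
```

```text
[255 174] [256 186]
```

View pics/e.png

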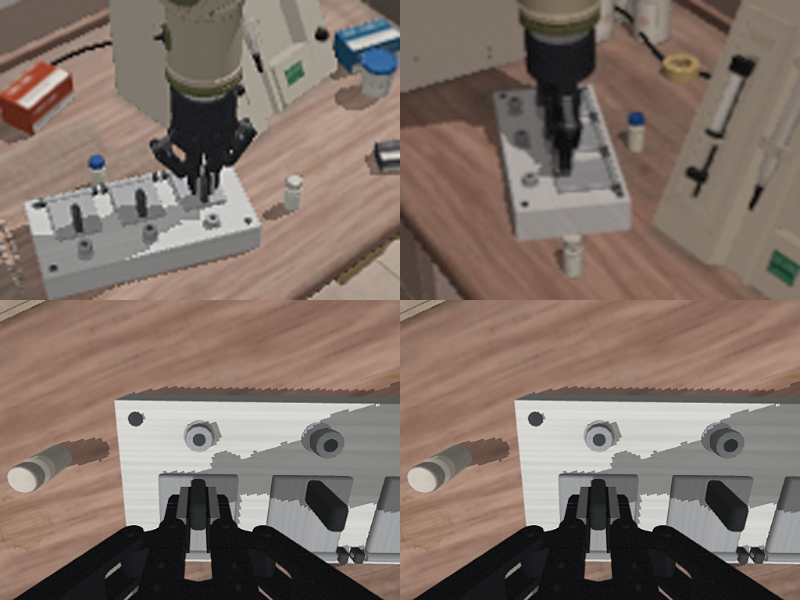

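The fin is gripped: the jaws straddle it at (198,500) in the crop. The instrument's base corner is about 45 mm behind the block's rear right corner and its face leans away, so a 45 mm move back clears it. I'll lift along the hinge arc.

Call:
{"api": "jog_arm", "payload": {
  "translation": [
    [2, -1, 4],
    [5, -2, 8],
    [8, -3, 12],
    [11, -4.5, 15.5],
    [15, -6, 19],
    [18.5, -7.5, 22],
    [22, -9, 25],
    [22, -9, 25]
  ],
  "turn": [0, 0, 0, 0, 0, 0, 0, 0]
}}

```text
clock: 9.18
position: [0.5187, 0.0488, 0.0826]
ee_rot: [0.182, 0.983, 0.002, 0.003]
ft_force: [0.0, 4.8, -5.3]
grip_width: 0.105
```

Forces are small; continuing along the arc.

Call:
{"api": "jog_arm", "payload": {
  "translation": [
    [4.5, -1.5, 2],
    [9, -3, 4],
    [13.5, -5, 5.5],
    [17.5, -7, 7],
    [21.5, -8.5, 8],
    [23.5, -9.5, 8],
    [23.5, -9.5, 8],
    [23.5, -9.5, 8]
  ],
  "turn": [0, 0, 0, 0, 0, 0, 0, 0]
}}

```text
clock: 9.85
position: [0.5422, 0.0394, 0.0908]
ee_rot: [0.182, 0.983, 0.002, 0.003]
ft_force: [-1.8, 4.5, -1.4]
grip_width: 0.108
```

```bash
python3 - <<'E'
from h import *
o=manip.get_obs();print(o["clock"],o["position"],o["ft_force"],np.abs(o["joint_velocities"]).max())
p=manip.camera("wrist");s=manip.camera("side");c=manip.camera("scene")
f=lambda p,u,v:cv2.resize(p["frame"][v-45:v+45,u-60:u+60],(400,300),interpolation=cv2.INTER_CUBIC)
for k in (s,c,p): print([(np.round(d["at"],1),round(d["confidence"],2)) for d in manip.pinpoint(k,"cover_right_tab")[:2]], proj(k,o["position"]+[0,0,.0187]))
us=proj(s,[.53,.05,.07]).astype(int);uc=proj(c,[.53,.05,.07]).astype(int)
im=np.vstack([np.hstack([f(c,*uc),f(s,*us)]),np.hstack([cv2.resize(p["frame"],(400,300)),f(p,256,230)])])
cv2.imwrite("pics/f.png",im[:,:,::-1])
E
```

```text
9.85 [0.54217455 0.03944274 0.09081657] [-1.76133233  4.45560329 -1.43783049] 0.005278888923425747
[(array([251.6, 165.5]), 0.67), (array([307.4, 304. ]), 0.65)] [257.02827158 162.77118871]
[(array([253.6, 185.5]), 0.47)] [251.59363427 178.97789309]
[(array([253.4, 249. ]), 0.94), (array([256.6, 224.1]), 0.29)] [253.7528705  277.58114999]
```

View pics/f.png

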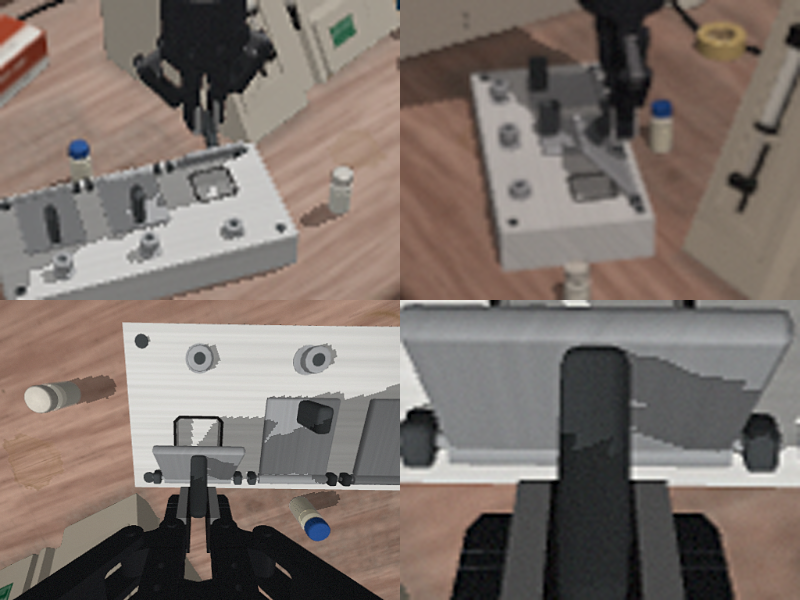

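The right cover stands open, held by its fin; the other covers are shut and the vials upright. I'll estimate the angle from this view.

```bash
python3 - <<'E'
from h import *
from m import model
from scipy.optimize import minimize_scalar
q=np.array([.5327,.1275,-.373]);ex=np.array([np.cos(q[2]),np.sin(q[2]),0]);ey=np.array([-ex[1],ex[0],0])
def pt(th,x,y,z): # x fwd offset from hinge, shut
    a=np.array([x*np.cos(th)+z*np.sin(th), -x*np.sin(th)+z*np.cos(th)])
    return np.array([q[0],q[1],.043])+ex*(.048+a[0])+ey*(-.08+y)+np.array([0,0,a[1]])
p=manip.camera("wrist")
d=manip.pinpoint(p,"cover_right_tab")[0]; print(d["at"])
raw=lambda u,v:np.array([196+(u-400)*.3,185+(v-300)*.3])
L,R=raw(403,315),raw(797,315)
for th in np.arange(.5,1.16,.1):
    print(round(th,1),"tab",proj(p,pt(th,-.058,0,.026)).round(1),"tabtop",proj(p,pt(th,-.067,0,.039)).round(1),"edgeL/R",proj(p,pt(th,-.068,-.028,.004)).round(1),proj(p,pt(th,-.068,.028,.004)).round(1),"xyz",pt(th,-.058,0,.033).round(4))
print("obs edges",L,R, manip.get_obs()["position"])
E
```

```text
[253.9, 249.6]
0.5 tab [251.  200.9] tabtop [250.9 210.4] edgeL/R [194.6 153.6] [307.7 154.3] xyz [0.5156 0.0483 0.0998]
0.6 tab [250.9 214.1] tabtop [250.8 228.9] edgeL/R [193. 164.] [309.1 164.7] xyz [0.521  0.0462 0.103 ]
0.7 tab [250.8 227.8] tabtop [250.7 247.6] edgeL/R [191.6 175.9] [310.4 176.5] xyz [0.5267 0.0439 0.1056]
0.8 tab [250.8 241.6] tabtop [250.6 266. ] edgeL/R [190.4 189. ] [311.5 189.6] xyz [0.5327 0.0416 0.1076]
0.9 tab [250.7 255.3] tabtop [250.6 283.6] edgeL/R [189.4 203.1] [312.4 203.7] xyz [0.5387 0.0392 0.1089]
1.0 tab [250.6 268.5] tabtop [250.5 300. ] edgeL/R [188.6 218. ] [313.  218.6] xyz [0.5449 0.0368 0.1096]
1.1 tab [250.6 280.9] tabtop [250.4 314.8] edgeL/R [188.2 233.3] [313.3 233.8] xyz [0.5511 0.0344 0.1097]
obs edges [196.9 189.5] [315.1 189.5] [0.54221278 0.03941986 0.0907941 ]
```

Tab and plate edge give 0.80–0.86 rad, the arm position about 0.93. I'll add a little margin and let it settle.

Call:
{"api": "jog_arm", "payload": {
  "translation": [
    [2, -1, 0],
    [4, -1.5, 0.5],
    [6, -2.5, 1],
    [6, -2.5, 1],
    [6, -2.5, 1],
    [6, -2.5, 1],
    [6, -2.5, 1],
    [6, -2.5, 1]
  ],
  "turn": [0, 0, 0, 0, 0, 0, 0, 0]
}}

```text
clock: 10.92
position: [0.5477, 0.0372, 0.0915]
ee_rot: [0.182, 0.983, 0.002, 0.003]
ft_force: [-2.7, 4.7, -3.5]
grip_width: 0.106
```

```bash
python3 - <<'E'
from h import *
a=manip.camera("wrist");u=manip.pinpoint(a,"cover_right_tab")[0]
o=manip.get_obs();print(o["clock"],o["position"],o["ft_force"],o["grip_width"],u["at"],u["confidence"],proj(a,[.5327,.04,.0]))
for n in ("cover_left_tab","cover_mid_tab"):
    d=manip.pinpoint(a,n)
    if d: print(n,d[0]["at"],d[0]["confidence"],at_z(a,d[0]["at"],.069))
print(manip.hand_in())
E
```

```text
11.0167 [0.54766729 0.03719014 0.09146438] [-2.36505857  5.19332702 -4.90899306] 0.10932380715391017 [254.1, 246.3] 0.8 [249.28245284 177.43138572]
the job is handed in; nothing more can be done
None
```

The loose bolt was the right one, and it is now pushed down. Its cover is held open in the gripper, and I handed the job in at about 11 s.

- **Bolt:** the right bolt was the first one I tapped, so I left the other two alone. It gave way under about 3 N and reached its stop at z ≈ 0.0485 m with 17.6 N, about 8 mm sunk by its depth. All covers were still shut at that point.
- **Cover:** I gripped its fin (opening about 9 mm) and lifted it along the hinge arc. The picture put the angle at about 0.80–0.86 rad and the arm position at about 0.93 rad. I then moved about 6 mm further back for margin, which I expected to bring it to about 0.9–1.0 rad.
- **Last checks:** the opening was steady at about 9 mm and wrist forces were below 6 N.
- **Not confirmed:**
  - I took no separate angle measurement after the last 6 mm.
  - The networks did not find the other two tabs in the last wrist picture. The view just before that small move showed those covers shut and the two vials upright; I did not check the other items separately.

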